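# Hang the picking bin back on the bench's bin rail

### The arm

A 6-joint arm with a two-finger parallel gripper is mounted at the origin on the work surface. World frame = base frame: x ahead of the robot, y to its left, z up, the work surface at z = 0. Lengths are in m, angles in rad, forces in N, time in s.
With the tool pointing down it reaches from about 0.3 to 0.875 m from the base axis. Payload 6.4 kg.
Tool frame: the origin (TCP) lies midway between the tips of the shut fingers; the grasp point (between the pads) lies 19 mm behind it; x points along the fingers, y is the direction in which the jaws open and shut, and the axes are right-handed (so a half turn about x gives the same grasp; the last joint's range is limited). The gripper opens to 85 mm and grips with 20 to 120 N. Pads are 22 mm wide; open, the fingers measure 114 mm over their backs; the gripper's body (76 mm by 85 mm) begins 54 mm behind the grasp point. The pads swing forward as they close: fully open they stand 13 mm farther back than shut.
Start: joints at [-1.505, 0.181, 1.607, -0, 1.354, -0.206], TCP at [0.154, -0.554, 0.2] pointing down, gripper open.
Joint ranges: [-2.99, 2.99], [-0.89, 2.07], [0.3, 2.58], [-1.14, 4.28], [0, 2.63], [-3.12, 3.12]. Speed limits (rad/s): [2.57, 2.57, 3.01, 3.14, 3.14, 3.14].

### API

Orientations are given as a unit quaternion [w, x, y, z].
In Python, from bench import ctrl gives the robot as it stands.
- The arm moves only by the tool step_arm, never from a script. Its argument "motion" is a list of rows, each a list of 7 numbers: the shift along the tool's x, y, z in mm, then the turn, a rotation vector about the tool's x, y, z in degrees, then the closure in counts, from 0 (fully open) to 255 (shut). In form: [[tx, ty, tz, rx, ry, rz, hand], ...]. A call has 1 to 10 rows; each row is the pose to reach, as a shift and turn from the pose commanded when the call began, along the tool's axes at that moment; what a row does not reach only later rows make up. A row lasts 1/8 s, in which the tool goes at most 62.5 mm and 10.7 degrees, less where a joint would pass 70% of its speed; a pose out of reach is approached as far as the arm can. A call with a gripper value outside its range is refused whole. The fingers move at their own pace and stop on an object; the grip force is fixed at half the most. Time passes only in rows, so rows that repeat a pose let the fingers close. It gives the time, the measured TCP pose, the force and the opening at its end, in the units of the state.
- ctrl.get_obs(): the state, without advancing time (a new reading comes with each control period).
- ctrl.camera(name): name is "side" or "top"; returns (picture, depth): 480x640x3 uint8, red, green, blue; 480x640 float32, m along the optical axis (not along the pixel's ray), 0 where there is no reading.
- ctrl.camera_info(name): a dict with "fx", "fy", "cx", "cy" (pixels), "dist_coeffs" ([k1, k2, p1, p2, k3] as OpenCV has them; the pictures are not rectified), "T" (4x4, takes a point from camera to world coordinates). Camera axes: x right, y down, z forward; pixel columns grow to the right and rows downward; lengths in m; the calibration is good to about 2 mm. A picture is of the moment at which its call begins. camera_info takes no time and is no camera call.
- ctrl.hand_in(): hands the job in, once; it reports no verdict.
The state is a dict: "time_s": time; "q": joint angles; "dq": joint speeds; "joint_efforts": joint torques, N m; "eef_pos": TCP position; "eef_rot": TCP orientation; "wrist_force": force on the tool from outside, world axes, zero at the start; "torque": the same for the moment, N m; "opening": opening from 0.0 (shut) to 1.0 (fully open).
Only numpy, scipy, OpenCV 4.12 (cv2) and the standard library are available. Lean on these libraries where they do the work, as an engineer would, in place of code of your own. Each camera call takes 0.05 s, during which the arm holds its last target. There are 200 camera calls.

### The job

Hang the empty yellow bin back on the bench's bin rail, in the gap between the blue and the green bin. Lift it out of its cardboard tray, stand it upright on clear bench and let go, so that you can take it again by its front wall: once between the other bins there is no room for fingers at its sides. With its front tipped up, hook the lip on its back over the rail, swing the front down until it hangs level and square with its back flat against the stop bar, and let go; the other two bins must stay hanging where they are, and nothing else on the bench may be shifted or knocked over.

Things in the scene. Friction and masses are not known exactly. Their poses are not given: they have to be found in the camera images.
- bin_yellow: yellow plastic picking bin, empty, 70-140 g, loose, starts upright in the tray. Origin: centre of the underside of its 90 (x) by 66 (y) mm base; x to its back, z up. 75 mm high. Sides: outer faces y = +-33 mm, 4 mm thick, 75 mm high from x = -5 to 45, sloping down to 55 mm at the front rim. Floor 4 mm. Upright back wall 4 mm thick, outer face x = 45 mm; hanging lip behind it (see lip_edge)
- front_rim (a point): middle of the top edge of the yellow bin's front wall, at (-53, 0, 55) mm in the bin's frame, axes as the bin's. The front wall is flat, 8 mm thick, 58 mm wide between the sides, and leans out 12 deg: its outer face runs from x = -45 at z = 0 to x = -57 at z = 55. It is pinched by fingers coming down along its slope, one inside the bin, one outside
- lip_edge (a point): lower inner edge, at mid width, of the flange of the yellow bin's hanging lip: at (59, 0, 58) mm in the bin's frame, axes as the bin's. The lip is 50 mm wide: a plate (z = 71 to 75 mm) reaches back to x = 63, and its 4 mm flange (x = 59 to 63) hangs from it down to z = 58. Slot between back wall and flange: 14 mm wide, 13 mm deep, open below
- rail: fixed bin rail: blue uprights 30 mm square, 272 mm high, at y = +-166, x = 9 to 39 mm, feet x = -31 to 79, 60 wide; in front a white hanging strip (x = -2 to 2, z = 204 to 240, 362 long in y) and below it the stop bar (front face x = -12, z = 177 to 201). Origin on the bench at mid length, mid thickness of the strip; x away from the bins' side, z up. A bin fully home: origin at x = -57, z = 169, axes parallel
- rail_edge (a point): middle of the upper edge of the white hanging strip, 240 mm above the bench; axes as the rail's (x: direction in which the bins' backs face, y along the strip). With a bin fully home the lip_edge point lies at x = 2 mm, z = -13 mm in this frame
- bin_blue: blue picking bin with cork pads in it, hanging loose on the rail on one side of the gap; same shape and frame as the yellow bin (66 mm wide, 102 mm from front rim to back wall, 75 mm high). The clear gap between the blue and the green bin is 82 to 98 mm, its middle midway between their origins
- bin_green: green picking bin with white pads in it, hanging loose on the rail on the other side of the gap; same shape and frame as the yellow bin. Either colour may be on either side
- tray: cut-down carton, open on top, fixed to the bench, on its left or right: 140 (x) by 164 (y) mm outside, 70 mm high, walls and floor 4 mm. Origin: centre of its underside. The yellow bin stands in it, axes within 0.02 rad of the tray's, with about 6 mm free at its front rim and behind its lip and about 45 mm at either side
- carton: closed white carton with brown tape, fixed, 150 by 150 by 130 mm high, on the side where the tray is not. Origin: centre of its underside
- vase_tall: cobalt-blue glass vase, 185 mm high, at most 84 mm across, loose, easily knocked over. Origin: centre of its foot
- vase_small: amber glass vase, 105 mm high, at most 76 mm across, loose, standing under the hanging bins. Origin: centre of its foot
- tape_roll: roll of brown packing tape lying flat, 92 mm across, 48 mm high, loose. Origin: centre of its underside
- scanner: black and grey hand scanner lying down, about 150 mm long (x), 70 mm wide, 44 mm high, loose. Origin: on the bench under its middle
- cleaner: clear bottle with a blue cap, 62 mm across, 170 mm high, loose. Origin: centre of its underside
Not all that is in view belongs to the job. There is more than one size of the bin_blue; the one meant has the size given above. Of the things that look like the bin_green, the larger one is meant.

How it is judged:
By the outcome, as a careful person would: the job done as asked, in the order asked, and still so for the second after the job is handed in, with the robot touching nothing.
It also fails if it takes over 72 s, if anything falls off the work surface, if the arm or the gripper's body presses on something with over 40 N, if the wrist force passes 120 N, or if a joint passes its speed limit or range.

## Working session

There is one attempt and no reset: what is moved stays moved. The work goes in short steps, Python scripts to look and compute and a tool call to move; the robot and the scene stay as the last step left them, time stands still between calls to the robot, and variables do not carry over. Pictures are saved under pics/ and viewed, about 8 in all and at most 12, crops included, and the job is handed in when it is done.

Besides the shell and the picture viewer there is one more tool, called after ">>>" as name(argument=value, ...), one argument or row to a line, values as JSON. step_arm: Moves the arm, as the interface text tells. Its arguments: {"type":"object","properties":{"motion":{"type":"array","items":{"type":"array","items":{"type":"number"}}}},"required":["motion"]}

```bash
mkdir -p pics; ls; cat > h.py <<'E'
import numpy as np, cv2
from bench import ctrl
from scipy.spatial.transform import Rotation as R
def snap(n,f=None):
    p,d=ctrl.camera(n)
    if f: cv2.imwrite('pics/'+f,p[:,:,::-1])
    np.savez('last_%s.npz'%n,p=p,d=d)
    return p,d
def cloud(n,d):
    i=ctrl.camera_info(n); K=np.array([[i['fx'],0,i['cx']],[0,i['fy'],i['cy']],[0,0,1.]])
    v,u=np.mgrid[0:480,0:640]
    q=cv2.undistortPoints(np.stack([u,v],-1).reshape(-1,1,2).astype(float),K,np.array(i['dist_coeffs'])).reshape(480,640,2)
    T=np.array(i['T']); P=np.concatenate([q,np.ones((480,640,1))],-1)*d[...,None]
    return P@T[:3,:3].T+T[:3,3]
def obs():
    o=ctrl.get_obs(); w,x,y,z=o['eef_rot']
    return o,np.array(o['eef_pos']),R.from_quat([x,y,z,w])
E
python3 - <<'E'
from h import *
for n in('side','top'):
    p,d=snap(n,n+'0.png'); i=ctrl.camera_info(n); print(n,i['fx'],np.round(i['T'],3).tolist(), (d>0).mean())
o,p,r=obs();print(o['time_s'],p,r.as_matrix().round(3).tolist(),o['opening'])
E
```

```text
pics
side 469.25751850038046 [[-0.805, -0.396, 0.441, -0.114], [-0.593, 0.537, -0.6, 0.797], [0.001, -0.745, -0.668, 1.053], [0.0, 0.0, 0.0, 1.0]] 0.9932682291666667
top 547.7117128029781 [[0.01, -0.984, 0.177, 0.198], [-1.0, -0.009, 0.002, 0.009], [-0.0, -0.177, -0.984, 1.682], [0.0, 0.0, 0.0, 1.0]] 0.9961100260416667
0.1 [ 0.15435396 -0.55333951  0.19918466] [[-0.0, 0.268, -0.963], [0.002, -0.963, -0.268], [-1.0, -0.002, -0.0]] 1.0013090555187332
```

View pics/side0.png

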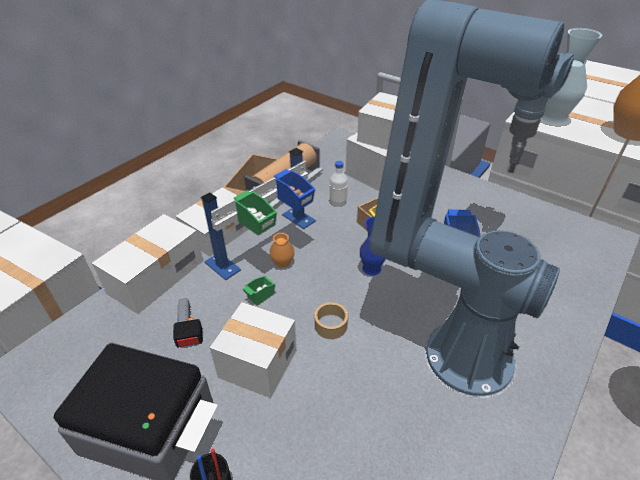

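View pics/top0.png

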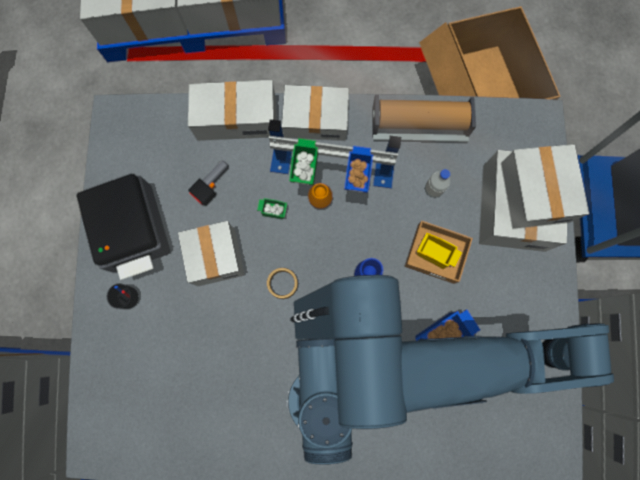

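Top view (up = +x): yellow bin in the tray at (438,250). Blue bins are the hanging one (358,170) and a larger one on the bench (447,328), and green bins are the hanging one (304,162) and a small one (273,208). I take the two hanging bins as the ones meant. Next I measure them and check with one close crop.

```bash
python3 - <<'E'
from h import *
D=np.load('last_top.npz');p,d=D['p'],D['d'];C=cloud('top',d);np.save('ctop.npy',C)
a=cv2.resize(p[215:290,395:480],None,fx=7,fy=7,interpolation=cv2.INTER_CUBIC)[:525,:595]
b=cv2.resize(p[115:205,260:405],None,fx=5,fy=5,interpolation=cv2.INTER_CUBIC)
im=np.zeros((600,800,3),np.uint8);
a=cv2.resize(a,(340,300));im[:300,:340]=a
S=np.load('last_side.npz')['p'];im[:300,340:800]=cv2.resize(S[140:300,190:420],(460,300))
b=cv2.resize(b,(480,298));im[302:600,:480]=b
cv2.imwrite('pics/crop1.png',im[:,:,::-1])
h=cv2.cvtColor(p,cv2.COLOR_RGB2HSV)
def rep(nm,m,zlo=0.01):
    n,l,st,ce=cv2.connectedComponentsWithStats(m.astype(np.uint8))
    for k in range(1,n):
        if st[k,4]<60: continue
        P=C[l==k]; print(nm,ce[k].round(1),st[k,4],'med',np.median(P,0).round(3),'z5-95',np.percentile(P[:,2],[3,50,97]).round(3),'x',np.percentile(P[:,0],[2,98]).round(3),'y',np.percentile(P[:,1],[2,98]).round(3), cv2.minAreaRect((P[:,:2]*1000).astype(np.float32)))
H,Sa,V=h[...,0],h[...,1],h[...,2]
rep('yel',(H>24)&(H<35)&(Sa>180))
rep('grn',(H>50)&(H<85)&(Sa>150))
rep('blu',(H>105)&(H<125)&(Sa>150)&(C[...,2]>0)&(C[...,0]<1.0))
rep('orange',(H>8)&(H<20)&(Sa>200)&(C[...,2]>0.02))
# rail white strip: z about .24
X,Y,Z=C[...,0],C[...,1],C[...,2]
m=(Z>.225)&(Z<.25)&(X>.5)&(X<1.0)&(abs(Y)<.4)&(Sa<60)
rep('strip',m)
m=(Z>.255)&(Z<.285)&(X>.5)&(X<1.0)&(abs(Y)<.4)
n,l,st,ce=cv2.connectedComponentsWithStats(m.astype(np.uint8))
for k in range(1,n):
  if st[k,4]>10: print('post',ce[k],st[k,4],C[l==k].mean(0).round(4))
E
```

```text
yel [438.9 251.2] 820 med [ 0.453 -0.345  0.026] z5-95 [0.001 0.026 0.082] x [0.406 0.494] y [-0.389 -0.279] ((315.95458984375, -199.7342529296875), (124.3035659790039, 463.5726623535156), 44.481693267822266)
grn [303.6 157.6] 492 med [0.703 0.068 0.231] z5-95 [0.171 0.231 0.248] x [0.611 0.728] y [0.034 0.103] ((472.7275390625, 49.838897705078125), (555.1806640625, 79.87311553955078), 6.044788360595703)
grn [270.9 206. ] 155 med [0.593 0.181 0.04 ] z5-95 [0.002 0.04  0.06 ] x [0.555 0.608] y [0.131 0.212] ((582.58203125, 171.54803466796875), (83.86498260498047, 46.70501708984375), 80.96183776855469)
blu [359.6 165.9] 520 med [ 0.682 -0.09   0.229] z5-95 [0.169 0.229 0.248] x [0.592 0.708] y [-0.117 -0.049] ((458.97369384765625, -64.09910583496094), (76.70027160644531, 536.8985595703125), 82.4505386352539)
blu [280.5 161.1] 329 med [0.742 0.148 0.009] z5-95 [0.001 0.009 0.098] x [0.707 0.769] y [0.124 0.179] ((484.1664123535156, 100.76731872558594), (597.0694580078125, 69.8011474609375), 11.071403503417969)
blu [383.1 175.1] 326 med [ 0.699 -0.173  0.008] z5-95 [0.001 0.008 0.099] x 
[... 819 characters left out ...]
 [0.225 0.235 0.245] x [0.725 0.744] y [0.09  0.166] ((733.4608154296875, 127.03329467773438), (79.75100708007812, 14.498185157775879), 81.11620330810547)
strip [332.9 146.3] 115 med [ 0.712 -0.013  0.237] z5-95 [0.226 0.237 0.245] x [0.705 0.72 ] y [-0.06   0.034] ((712.7974853515625, -13.835151672363281), (98.650146484375, 7.101588249206543), 82.2037124633789)
strip [384.8 153.2] 91 med [ 0.694 -0.158  0.235] z5-95 [0.225 0.235 0.243] x [0.688 0.703] y [-0.189 -0.12 ] ((696.9345092773438, -154.51100158691406), (73.63162994384766, 15.200957298278809), 85.44613647460938)
post [274.19230769 125.75      ] 156 [0.7582 0.1492 0.2707]
post [394.3        142.18666667] 150 [ 0.7142 -0.1789  0.2703]
```

View pics/crop1.png

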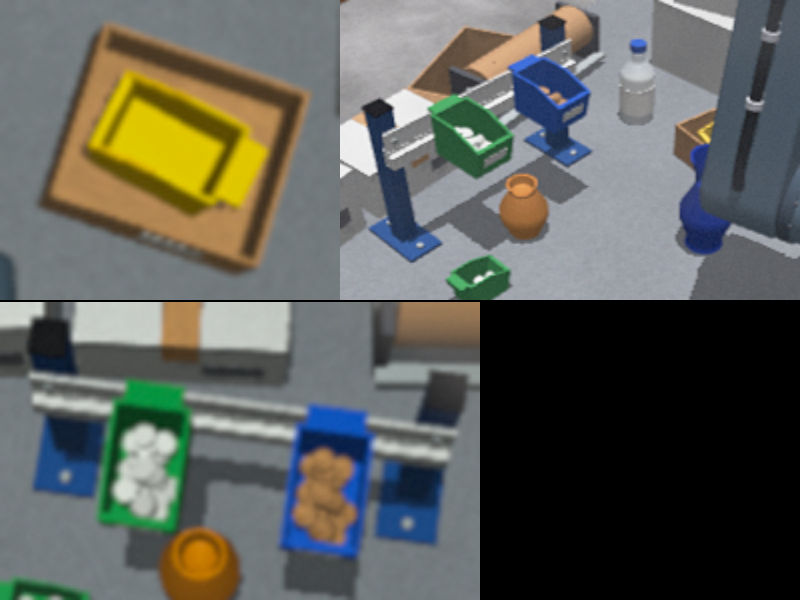

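The crop confirms it: the yellow bin's lip points to the lower right (towards -y), the white hanging strip is visible, and the green and blue bins hang on the rail either side of the gap. Next I refine the numbers.

```bash
cat >> h.py <<'E'
def plan(tcp,Rt):
    "shift (tool mm) and rotvec (deg) from now to the wanted pose"
    o,p,r=obs(); return (r.inv().apply(np.array(tcp)-p)*1000).round(1),np.degrees((r.inv()*Rt).as_rotvec()).round(2)
def down(yaw,lean=0):
    "tool pointing down, tool y at yaw (deg), lean: tool x tilted toward +y_tool by deg"
    y=np.array([np.cos(np.radians(yaw)),np.sin(np.radians(yaw)),0]);x=np.array([0,0,-1.]);
    a=np.radians(lean); x2=x*np.cos(a)+y*np.sin(a); y2=y*np.cos(a)-x*np.sin(a)
    return R.from_matrix(np.stack([x2,y2,np.cross(x2,y2)],1))
def ray(n,uv,z):
    i=ctrl.camera_info(n); K=np.array([[i['fx'],0,i['cx']],[0,i['fy'],i['cy']],[0,0,1.]])
    q=cv2.undistortPoints(np.array(uv,float).reshape(-1,1,2),K,np.array(i['dist_coeffs'])).reshape(-1,2)
    T=np.array(i['T']); v=np.c_[q,np.ones(len(q))]@T[:3,:3].T
    return T[:3,3]+v*((z-T[2,3])/v[:,2])[:,None]
E
python3 - <<'E'
from h import *
D=np.load('last_top.npz');p=D['p'];C=np.load('ctop.npy');h=cv2.cvtColor(p,cv2.COLOR_RGB2HSV);H,Sa,V=[h[...,k] for k in range(3)];X,Y,Z=C[...,0],C[...,1],C[...,2]
box=(X>.3)&(X<.6)&(Y<-.22)&(Y>-.47)
t=box&(Z>.06)&(Z<.078)&(H<24)&(H>5); uv=np.argwhere(t)[:,::-1]
P=ray('top',uv,.07)[:,:2]*1000; rt=cv2.minAreaRect(P.astype(np.float32)); print('tray',rt,len(P))
y=box&(H>22)&(H<36)&(Sa>150)
for lo in(.066,.072):
    m=y&(Z>lo)&(Z<.09); P=C[m]; print('rim',m.sum(),P.mean(0).round(4))
yw=np.radians(-108.9)
e=np.array([np.cos(yw),np.sin(yw)]);f=np.array([-e[1],e[0]])
c=np.array(rt[0])/1000
uv=np.argwhere(y)[:,::-1]; P=ray('top',uv,.079)[:,:2]-c
print('bin rel tray x',np.percentile(P@e,[0.5,1,99,99.5])*1000,'y',np.percentile(P@f,[.5,1,99,99.5])*1000)
# gap
ro=np.array([.7124,-.0117]);ry=np.array([.044,.3281])/.331;rx=np.array([ry[1],-ry[0]])
for n,m in(('g',(H>50)&(H<85)&(Sa>150)),('b',(H>105)&(H<125)&(Sa>150))):
    m=m&(Z>.15)&(Z<.26)&(X>.55)&(X<.73); 
    for lo,hi in((.235,.26),(.15,.26)):
        P=C[m&(Z>lo)&(Z<hi)][:,:2]-ro; print(n,'y',np.percentile(P@ry,[1,50,99]).round(4),'x',np.percentile(P@rx,[1,99]).round(4))
    P=ray('top',np.argwhere(m)[:,::-1],.242)[:,:2]-ro
    q=P[(P@rx>-.02)]; print('  top-plane y lip zone',np.percentile(q@ry,[1,99]).round(4)); q=P[(P@rx<-.03)&(P@rx>-.06)]; print('  body',np.percentile(q@ry,[1,99]).round(4))
m=(X>.25)&(X<.5)&(Y>0)&(Y<.25)&(Z>.035)&(Z<.06);print('tape',C[m].mean(0).round(3), 'clear zone max z',np.percentile(Z[(X>.4)&(X<.56)&(abs(Y+.0)<.07)],[50,99.9]))
E
```

```text
tray ((448.48858642578125, -336.6344909667969), (165.55799865722656, 142.92477416992188), 70.97936248779297) 384
rim 235 [ 0.4363 -0.3595  0.0758]
rim 179 [ 0.4333 -0.3669  0.0779]
bin rel tray x [-63.99134171 -62.31469587  58.19913273  59.94536145] y [-45.38551847 -44.22975784  34.23973275  35.11218172]
g y [0.0405 0.0734 0.1059] x [-0.084   0.0071]
g y [0.0403 0.077  0.1056] x [-0.1099  0.0056]
  top-plane y lip zone [0.0446 0.1027]
  body [0.0399 0.1063]
b y [-0.1112 -0.0794 -0.0485] x [-0.0854  0.0074]
b y [-0.3372 -0.0877 -0.0485] x [-0.11    0.0065]
  top-plane y lip zone [-0.1093 -0.0505]
  body [-0.3256 -0.0482]
tape [0.351 0.136 0.047] clear zone max z [2.51221578e-05 1.15933919e-02]
```

```bash
python3 - <<'E'
from h import *
for z in (.2,.03): print(plan([.449,-.340,z],down(-19)))
E
```

```text
(array([  -0.5, -126.4, -341.1]), array([-55.43,  -0.06,   0.07]))
(array([ 169.5, -126.1, -341.1]), array([-55.43,  -0.06,   0.07]))
```

>>> step_arm(
  motion=[
    [0, -126, -341, -55.4, 0, 0, 0],
    [0, -126, -341, -55.4, 0, 0, 0],
    [0, -126, -341, -55.4, 0, 0, 0],
    [0, -126, -341, -55.4, 0, 0, 0],
    [0, -126, -341, -55.4, 0, 0, 0],
    [0, -126, -341, -55.4, 0, 0, 0],
    [0, -126, -341, -55.4, 0, 0, 0],
    [0, -126, -341, -55.4, 0, 0, 0],
    [50, -126, -341, -55.4, 0, 0, 0],
    [75, -126, -341, -55.4, 0, 0, 0],
  ],
)

```text
time_s: 1.35
eef_pos: [0.4468, -0.3412, 0.1226]
eef_rot: [-0.409, -0.576, -0.411, 0.577]
wrist_force: [-0.6, -0.7, 0.9]
opening: 1.004
```

```bash
python3 - <<'E'
from h import *
o,p,r=obs();print(o['time_s'],p,o['q'])
a,_=snap('top');b,_=snap('side')
im=np.zeros((500,800,3),np.uint8)
im[:,:400]=cv2.resize(a[190:310,390:486],(400,500));im[:400,400:]=cv2.resize(b[150:270,330:450],(400,400))
cv2.imwrite('pics/c2.png',im[:,:,::-1])
print(plan([.449,-.340,.03],down(-19)))
E
```

```text
1.35 [ 0.44680393 -0.34118099  0.12256208] [-8.63049386e-01  2.36212217e-01  1.70660463e+00 -3.53250651e-04
  1.20179676e+00 -5.28227554e-01]
(array([91.5,  3.4, -0.8]), array([-0.18, -0.19,  0.35]))
```

View pics/c2.png

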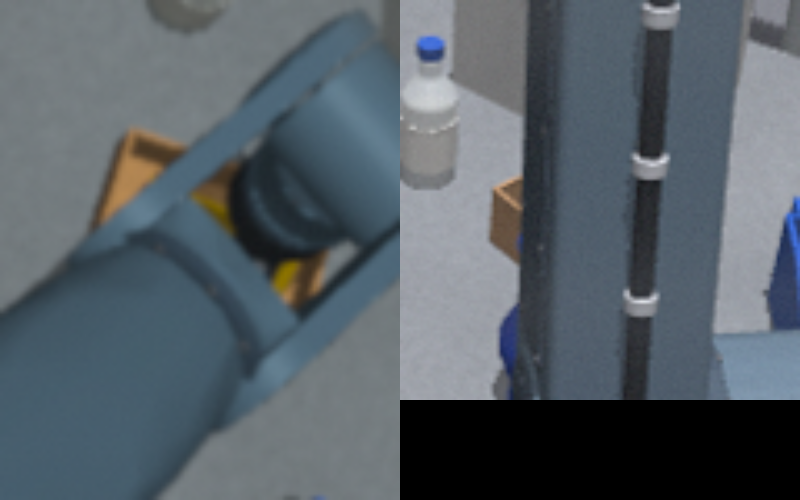

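The arm hides the bin in both views (tray edge at about (130,140), a little yellow at (300,270) in the crop). I go down in two parts and watch the wrist force.

>>> step_arm(
  motion=[
    [20, 3, -1, 0, 0, 0, 0],
    [45, 3, -1, 0, 0, 0, 0],
    [55, 3, -1, 0, 0, 0, 0],
    [62, 3, -1, 0, 0, 0, 0],
    [62, 3, -1, 0, 0, 0, 0],
  ],
)

```text
time_s: 2.08
eef_pos: [0.4522, -0.3414, 0.0634]
eef_rot: [0.411, 0.576, 0.41, -0.576]
wrist_force: [0.5, 0.5, 0.3]
opening: 1.002
```

>>> step_arm(
  motion=[
    [15, 0, 0, 0, 0, 0, 0],
    [30, 0, 0, 0, 0, 0, 0],
    [30, 0, 0, 0, 0, 0, 0],
    [30, 0, 0, 0, 0, 0, 100],
    [30, 0, 0, 0, 0, 0, 255],
    [30, 0, 0, 0, 0, 0, 255],
    [30, 0, 0, 0, 0, 0, 255],
    [30, 0, 0, 0, 0, 0, 255],
  ],
)

```text
time_s: 3.08
eef_pos: [0.4523, -0.3413, 0.0341]
eef_rot: [-0.411, -0.576, -0.41, 0.576]
wrist_force: [-2.8, 1.4, 4.9]
opening: 0.767
```

The opening reads 65 mm, so the bin is held by its sides. I lift it and carry it to clear bench at about (0.48, 0.03).

>>> step_arm(
  motion=[
    [-40, 0, 0, 0, 0, 0, 255],
    [-100, 0, 0, 0, 0, 0, 255],
    [-160, 0, 0, 0, 0, 0, 255],
    [-216, 0, 0, 0, 0, 0, 255],
    [-216, 0, 0, 0, 0, 0, 255],
    [-216, 0, 0, 0, 0, 0, 255],
  ],
)

```text
time_s: 3.82
eef_pos: [0.452, -0.3407, 0.2486]
eef_rot: [-0.41, -0.576, -0.411, 0.576]
wrist_force: [-0.2, -0.0, -1.5]
opening: 0.768
```

```bash
python3 - <<'E'
from h import *
o,p,r=obs();print(p,o['opening'],o['wrist_force'])
a=plan([.487,.029,.25],down(82.4));print(a)
E
```

```text
[ 0.45198048 -0.34071019  0.2485928 ] 0.768382240844644 [-0.16795995 -0.04428882 -1.45583865]
(array([  -1.3,  -87.4, -360.9]), array([-1.0142e+02, -2.0000e-02,  0.0000e+00]))
```

>>> step_arm(
  motion=[
    [0, -9, -36, -10.1, 0, 0, 255],
    [0, -17, -72, -20.3, 0, 0, 255],
    [0, -26, -108, -30.4, 0, 0, 255],
    [0, -35, -144, -40.6, 0, 0, 255],
    [0, -44, -180, -50.7, 0, 0, 255],
    [0, -52, -217, -60.8, 0, 0, 255],
    [0, -61, -253, -71, 0, 0, 255],
    [0, -70, -289, -81, 0, 0, 255],
    [0, -79, -325, -91.3, 0, 0, 255],
    [0, -87, -361, -101.4, 0, 0, 255],
  ],
)

```text
time_s: 5.08
eef_pos: [0.4863, 0.0301, 0.2466]
eef_rot: [0.704, 0.045, 0.707, -0.045]
wrist_force: [0.4, -0.1, -0.8]
opening: 0.767
```

>>> step_arm(
  motion=[
    [0, 0, 0, 0, 0, 0, 255],
    [0, 0, 0, 0, 0, 0, 255],
    [50, 0, 0, 0, 0, 0, 255],
    [100, 0, 0, 0, 0, 0, 255],
    [150, 0, 0, 0, 0, 0, 255],
    [180, 0, 0, 0, 0, 0, 255],
    [190, 0, 0, 0, 0, 0, 255],
    [190, 0, 0, 0, 0, 0, 255],
  ],
)

```text
time_s: 6.08
eef_pos: [0.4875, 0.0279, 0.0589]
eef_rot: [0.705, 0.048, 0.706, -0.048]
wrist_force: [0.0, 0.2, -1.2]
opening: 0.765
```

```bash
python3 - <<'E'
from h import *
o,p,r=obs();print(o['time_s'],p,o['opening'],o['wrist_force'])
print(plan([.487,.029,.03],down(82.4)))
b,_=snap('side');a,_=snap('top')
im=np.zeros((480,800,3),np.uint8)
im[:,:480]=cv2.resize(b[150:350,200:400],(480,480));im[:320,480:]=cv2.resize(a[120:320,220:420],(320,320))
cv2.imwrite('pics/c3.png',im[:,:,::-1])
E
```

```text
6.075 [0.48750978 0.02794097 0.05885267] 0.7649466742564086 [ 0.01973988  0.22791751 -1.20426454]
(array([28.9,  1. , -0.6]), array([-0.12, -0.05,  0.  ]))
```

View pics/c3.png

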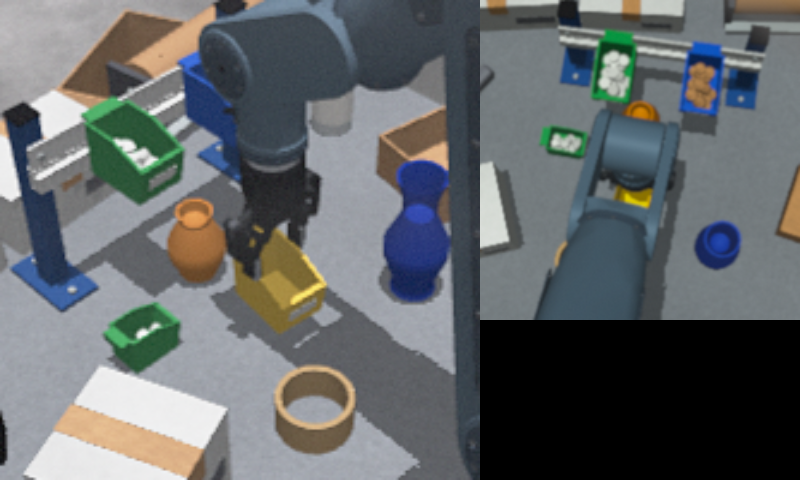

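The side crop shows the bin held upright above clear bench, front towards the robot, clear of the amber vase (195,240), the tall vase (415,240) and the tape roll (315,410). I set it down.

>>> step_arm(
  motion=[
    [15, 0, 0, 0, 0, 0, 255],
    [24, 0, 0, 0, 0, 0, 255],
    [27, 0, 0, 0, 0, 0, 255],
    [28.5, 0, 0, 0, 0, 0, 255],
    [28.5, 0, 0, 0, 0, 0, 255],
  ],
)

```text
time_s: 6.8
eef_pos: [0.4878, 0.0286, 0.0306]
eef_rot: [0.706, 0.047, 0.705, -0.047]
wrist_force: [0.0, 0.6, -1.1]
opening: 0.766
```

>>> step_arm(
  motion=[
    [1, 0, 0, 0, 0, 0, 255],
    [1, 0, 0, 0, 0, 0, 255],
    [1, 0, 0, 0, 0, 0, 255],
  ],
)

```text
time_s: 7.18
eef_pos: [0.4883, 0.0285, 0.0301]
eef_rot: [0.706, 0.047, 0.705, -0.047]
wrist_force: [-0.4, -0.2, 5.5]
opening: 0.764
```

>>> step_arm(
  motion=[
    [0, 0, 0, 0, 0, 0, 100],
    [0, 0, 0, 0, 0, 0, 0],
    [0, 0, 0, 0, 0, 0, 0],
    [0, 0, 0, 0, 0, 0, 0],
    [-15, 0, 0, 0, 0, 0, 0],
    [-60, 0, 0, 0, 0, 0, 0],
    [-120, 0, 0, 0, 0, 0, 0],
    [-180, 0, 0, 0, 0, 0, 0],
    [-210, 0, 0, 0, 0, 0, 0],
    [-210, 0, 0, 0, 0, 0, 0],
  ],
)

```text
time_s: 8.43
eef_pos: [0.4895, 0.0284, 0.2436]
eef_rot: [0.708, 0.047, 0.703, -0.047]
wrist_force: [0.5, 0.4, 0.7]
opening: 1.0
```

```bash
python3 - <<'E'
from h import *
o,p,r=obs();print(o['time_s'],p,o['opening'],o['wrist_force'])
b,d=snap('side');a,da=snap('top')
yw=np.radians(-7.6);e=np.array([np.cos(yw),np.sin(yw)]);f=np.array([-e[1],e[0]])
for n,im,dd in(('side',b,d),('top',a,da)):
    C=cloud(n,dd);h=cv2.cvtColor(im,cv2.COLOR_RGB2HSV)
    m=(h[...,0]>22)&(h[...,0]<36)&(h[...,1]>150)&(C[...,0]>.35)&(C[...,0]<.6)&(abs(C[...,1])<.15)
    P=C[m]; print(n,m.sum(),'x',np.percentile(P[:,:2]@e,[1,50,99]).round(4),'y',np.percentile(P[:,:2]@f,[1,50,99]).round(4),'z',np.percentile(P[:,2],[1,99]).round(4))
    for lo,hi,nm in((.068,.085,'toprim'),(.048,.058,'z48-58')):
        k=(P[:,2]>lo)&(P[:,2]<hi)
        if k.sum()>5: Q=P[k]; print(nm,k.sum(),'x',np.percentile(Q[:,:2]@e,[2,98]).round(4),'y',np.percentile(Q[:,:2]@f,[2,98]).round(4), cv2.minAreaRect((Q[:,:2]*1000).astype(np.float32)))
im=np.zeros((480,800,3),np.uint8)
im[:,:480]=cv2.resize(b[220:300,280:360],(480,480));im[:320,480:]=cv2.resize(a[200:280,270:350],(320,320))
cv2.imwrite('pics/c4.png',im[:,:,::-1])
E
```

```text
8.425 [0.48954196 0.02835998 0.24364886] 0.9998809330485603 [0.53693288 0.41891415 0.72580365]
side 93 x [0.4223 0.4756 0.5219] y [0.055  0.1169 0.1275] z [0.0028 0.0766]
z48-58 13 x [0.4227 0.5047] y [0.0633 0.1284] ((469.4405212402344, 30.78203582763672), (65.46440124511719, 83.08865356445312), 74.48605346679688)
top 507 x [0.4313 0.4784 0.5192] y [0.0729 0.0997 0.1271] z [-0.0051  0.0778]
toprim 22 x [0.4639 0.5168] y [0.0746 0.1249] ((506.82415771484375, 43.194339752197266), (27.844863891601562, 78.60234069824219), 41.08013153076172)
z48-58 15 x [0.4289 0.508 ] y [0.0778 0.1294] ((480.8248291015625, 42.16233444213867), (52.37362289428711, 89.23287963867188), 86.68795776367188)
```

View pics/c4.png

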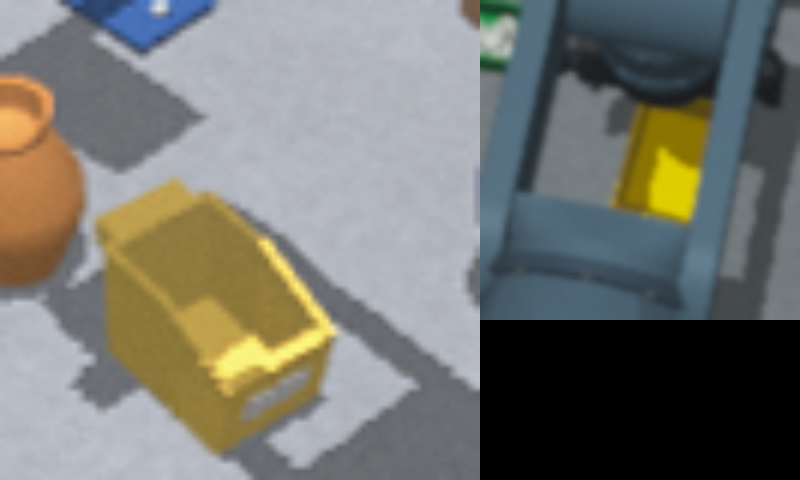

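The side crop shows the bin standing upright and free. In the crop, the front rim corners are near (213,380) and (333,331), the lip end near (97,218) and (180,180), and the front foot near (222,455) and (322,400). I cast these onto their planes.

```bash
python3 - <<'E'
from h import *
yw=np.radians(-7.6);e=np.array([np.cos(yw),np.sin(yw)]);f=np.array([-e[1],e[0]])
g=lambda pts,z: ray('side',[(280+u/6-.5+.08,220+v/6-.5+.08) for u,v in pts],z)[:,:2]
for nm,pts,z,xb in(('front',[(213,380),(333,331)],.055,-57),('lip',[(97,218),(180,180)],.075,63),('foot',[(222,455),(322,400)],0,-45)):
    P=g(pts,z); d=P[0]-P[1]
    print(nm,P.round(4).tolist(),'len',np.linalg.norm(d).round(4),'yaw',(np.degrees(np.arctan2(d[1],d[0]))-90).round(1),'bin origin along e',((P@e).mean()-xb/1000).round(4),'f',(P@f).mean().round(4))
# expected from grasp: origin = tcp - .006..8
t=np.array([.4880,.0285]);print('tcp',t@e,t@f)
b=np.load('last_side.npz')['p'];h=cv2.cvtColor(b,cv2.COLOR_RGB2HSV);m=((h[...,0]>18)&(h[...,0]<36)&(h[...,1]>90));m[:,:290]=0;m[:240]=0;m[300:]=0;m[:,345:]=0
n,l,s,c=cv2.connectedComponentsWithStats(m.astype(np.uint8));k=1+s[1:,4].argmax();cn=cv2.findContours((l==k).astype(np.uint8),0,2)[0][0]
print(cv2.approxPolyDP(cn,1.5,True).reshape(-1,2).tolist())
E
```

```text
front [[0.4516, 0.0699], [0.424, 0.0093]] len 0.0666 yaw -24.5 bin origin along e 0.4857 f 0.0971
lip [[0.553, 0.0316], [0.5365, -0.0149]] len 0.0493 yaw -19.5 bin origin along e 0.4759 f 0.0803
foot [[0.4489, 0.0671], [0.4304, 0.0082]] len 0.0618 yaw -17.4 bin origin along e 0.4758 f 0.0954
tcp 0.47994387652042436 0.09279076134264469
[[308, 250], [296, 256], [298, 278], [315, 294], [318, 294], [332, 285], [335, 275], [322, 258], [315, 252]]
```

The casts agree on a yaw of about -16 to -20°, not the -7.6° I set it down at, so the bin may have turned on release. I move the arm aside for a clean top view.

```bash
python3 - <<'E'
from h import *
print(plan([.42,-.30,.32],down(-17)))
E
```

```text
(array([ -80.4, -334.7,  -23.1]), array([ 9.938e+01,  1.000e-02, -1.000e-02]))
```

>>> step_arm(
  motion=[
    [-60, -33, -2, 10, 0, 0, 0],
    [-80, -67, -5, 20, 0, 0, 0],
    [-80, -100, -7, 30, 0, 0, 0],
    [-80, -134, -9, 40, 0, 0, 0],
    [-80, -167, -12, 50, 0, 0, 0],
    [-80, -201, -14, 60, 0, 0, 0],
    [-80, -234, -16, 70, 0, 0, 0],
    [-80, -268, -19, 80, 0, 0, 0],
    [-80, -301, -21, 90, 0, 0, 0],
    [-80, -335, -23, 99.4, 0, 0, 0],
  ],
)

```text
time_s: 9.78
eef_pos: [0.4194, -0.3007, 0.3173]
eef_rot: [-0.417, -0.57, -0.42, 0.57]
wrist_force: [-0.1, 0.0, -0.6]
opening: 1.003
```

```bash
python3 - <<'E'
from h import *
o,p,r=obs();print(o['time_s'],p)
a,da=snap('top');b,d=snap('side');C=cloud('top',da);h=cv2.cvtColor(a,cv2.COLOR_RGB2HSV)
m=(h[...,0]>20)&(h[...,0]<36)&(h[...,1]>130)&(C[...,0]>.38)&(C[...,0]<.6)&(abs(C[...,1])<.15)
uv=np.argwhere(m)[:,::-1]
print(m.sum(),uv.min(0),uv.max(0))
P=ray('top',uv,.065)[:,:2]*1000
print(cv2.minAreaRect(P.astype(np.float32)))
c=P.mean(0);w,v=np.linalg.eigh(np.cov((P-c).T));print('pca',c,np.degrees(np.arctan2(-v[1,1],-v[0,1])),w)
u0,v0=uv.min(0)-6;
im=cv2.resize(a[v0:v0+60,u0:u0+60],(480,480),interpolation=cv2.INTER_CUBIC);print(u0,v0)
cv2.imwrite('pics/c5.png',im[:,:,::-1])
E
```

```text
9.775 [ 0.4194257  -0.30069288  0.31733758]
876 [303 216] [331 258]
((488.1478271484375, 27.831180572509766), (68.34097290039062, 123.55781555175781), 75.13330841064453)
pca [485.95611535  28.60347729] -13.672252912330329 [ 365.86785428 1194.56662587]
297 210
```

View pics/c5.png

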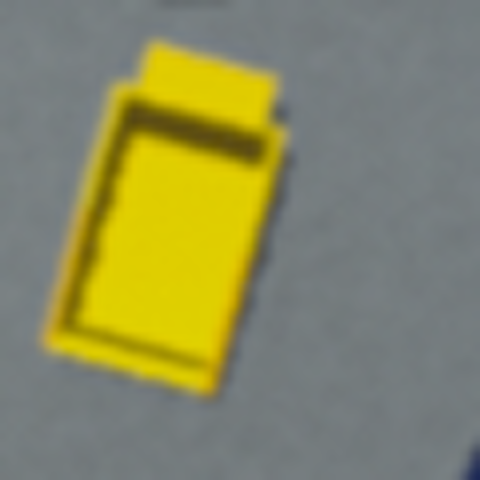

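Top crop: the bin stands clear at yaw about -15°, front rim edge at (45,345)–(215,395), lip at (145,45)–(275,75). From both views the origin is about (0.486, 0.027). I approach the front wall next.

```bash
python3 - <<'E'
from h import *
T=down(-15.2,12); x=T.apply([1,0,0]); t=np.array([.4411,.0392,.0247])
print(plan([.405,.047,.31],T)); print('appr',plan(t-.12*x,T)); print(plan(t,T))
E
```

```text
(array([   7.9, -117.6, -329.3]), array([-2.18,  0.15, 12.22]))
appr (array([ 175.8, -105.1, -331.4]), array([-2.18,  0.15, 12.22]))
(array([ 293.1,  -79.7, -332.2]), array([-2.18,  0.15, 12.22]))
```

>>> step_arm(
  motion=[
    [5, -20, -58, 0, 0, 0, 130],
    [5, -40, -116, 0, 0, 6, 130],
    [5, -60, -174, 0, 0, 12, 130],
    [8, -82, -230, -2, 0, 12.2, 130],
    [8, -104, -288, -2, 0, 12.2, 130],
    [30, -116, -330, -2, 0, 12.2, 130],
    [85, -112, -331, -2, 0, 12.2, 130],
    [140, -108, -331, -2, 0, 12.2, 130],
    [176, -105, -331, -2, 0, 12.2, 130],
    [176, -105, -331, -2, 0, 12.2, 130],
  ],
)

```text
time_s: 11.12
eef_pos: [0.4131, 0.0479, 0.1395]
eef_rot: [0.487, 0.6, 0.371, -0.515]
wrist_force: [-0.6, -0.4, 0.3]
opening: 0.488
```

```bash
python3 - <<'E'
from h import *
o,p,r=obs();print(o['time_s'],p,o['opening'])
T=down(-15.2,12); t=np.array([.4411,.0392,.0247]); print(plan(t,T))
b,d=snap('side');cv2.imwrite('pics/c6.png',cv2.resize(b[190:310,260:400],(700,600))[:,:,::-1])
E
```

```text
11.125 [0.4131438  0.04791088 0.13952605] 0.4875175780681938
(array([118.4,   5.4,   0.7]), array([0.31, 0.21, 0.32]))
```

View pics/c6.png

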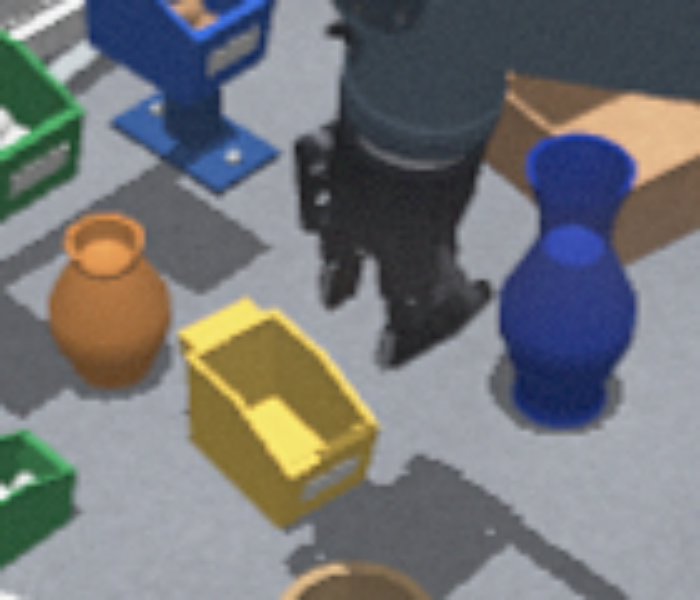

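The fingers are above the front wall, open 41 mm, clear of the tall vase. I descend part way and check.

>>> step_arm(
  motion=[
    [20, 0, 0, 0, 0, 0, 130],
    [40, 0, 0, 0, 0, 0, 130],
    [50, 0, 0, 0, 0, 0, 130],
    [50, 0, 0, 0, 0, 0, 130],
  ],
)

```text
time_s: 11.68
eef_pos: [0.4274, 0.0439, 0.0952]
eef_rot: [0.488, 0.603, 0.368, -0.513]
wrist_force: [0.0, 0.1, -0.8]
opening: 0.489
```

```bash
python3 - <<'E'
from h import *
o,p,r=obs();print(o['time_s'],p,o['opening'])
T=down(-15.2,12); t=np.array([.4411,.0392,.0247]); print(plan(t,T))
E
```

```text
11.675 [0.42738894 0.04394798 0.0952111 ] 0.48879128398152377
(array([72. , -0.8,  0.8]), array([ 0.21,  0.17, -0.21]))
```

>>> step_arm(
  motion=[
    [20, 0, 0, 0, 0, 0, 130],
    [40, 0, 0, 0, 0, 0, 130],
    [50, 0, 0, 0, 0, 0, 130],
    [50, 0, 0, 0, 0, 0, 130],
  ],
)

```text
time_s: 12.18
eef_pos: [0.4373, 0.0411, 0.0459]
eef_rot: [0.488, 0.602, 0.368, -0.513]
wrist_force: [-0.2, 0.8, 0.5]
opening: 0.488
```

>>> step_arm(
  motion=[
    [12, 0, 0, 0, 0, 0, 130],
    [21, 0, 0, 0, 0, 0, 130],
    [21, 0, 0, 0, 0, 0, 130],
    [21, 0, 0, 0, 0, 0, 180],
    [21, 0, 0, 0, 0, 0, 255],
    [21, 0, 0, 0, 0, 0, 255],
    [21, 0, 0, 0, 0, 0, 255],
    [21, 0, 0, 0, 0, 0, 255],
  ],
)

```text
time_s: 13.18
eef_pos: [0.4416, 0.0398, 0.0253]
eef_rot: [0.488, 0.603, 0.367, -0.513]
wrist_force: [0.2, -0.2, 0.6]
opening: 0.001
```

The fingers closed to 0, so nothing is between them. I look before acting.

```bash
python3 - <<'E'
from h import *
b,d=snap('side');cv2.imwrite('pics/c7.png',cv2.resize(b[210:300,275:375],(660,594),interpolation=cv2.INTER_CUBIC)[:,:,::-1])
E
```

```text
(no output)
```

View pics/c7.png

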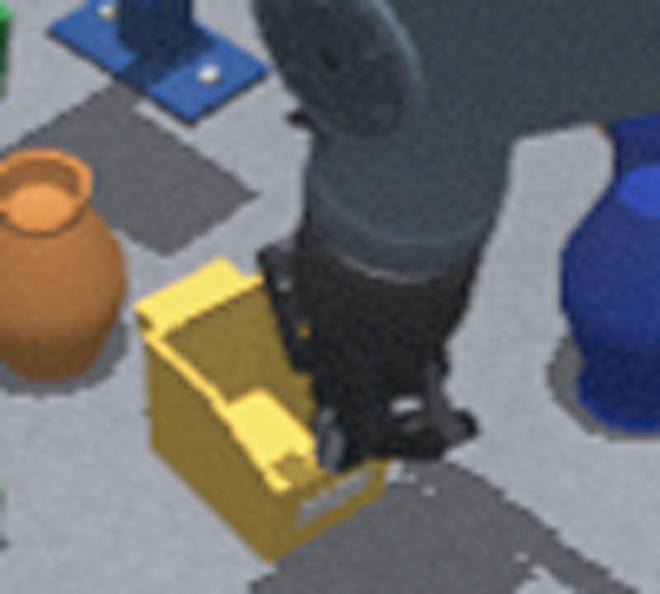

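```bash
python3 - <<'E'
from h import *
i=ctrl.camera_info('side');K=np.array([[i['fx'],0,i['cx']],[0,i['fy'],i['cy']],[0,0,1.]]);T=np.linalg.inv(np.array(i['T']))
def pr(P): 
    uv=cv2.projectPoints(np.array(P,float),cv2.Rodrigues(T[:3,:3])[0],T[:3,3],K,np.array(i['dist_coeffs']))[0].reshape(-1,2); return ((uv-[275,210])*6.6).round(0).tolist()
o,p,r=obs()
e=np.array([.965,-.262,0]);f=np.array([.262,.965,0]);o0=np.array([.486,.027,0])
B=lambda x,y,z:o0+x/1e3*e+y/1e3*f+[0,0,z/1e3]
print('tcp',pr([p]),'bin pts FL FR rim, foot L R, lipL R, floor-front',pr([B(-57,33,55),B(-57,-33,55),B(-45,33,0),B(-45,-33,0),B(63,25,75),B(63,-25,75)]))
b=np.load('last_side.npz');C=cloud('side',b['d'])
for u,v in((335,450),(420,430),(330,490),(300,520),(370,475),(345,380)):
    print((u,v),C[int(210+v/6.6),int(275+u/6.6)].round(3))
E
```

```text
tcp [[324.0, 496.0]] bin pts FL FR rim, foot L R, lipL R, floor-front [[281.0, 499.0], [398.0, 430.0], [266.0, 566.0], [380.0, 498.0], [132.0, 306.0], [220.0, 260.0]]
(335, 450) [0.43  0.051 0.072]
(420, 430) [0.377 0.065 0.13 ]
(330, 490) [0.437 0.042 0.036]
(300, 520) [0.444 0.057 0.027]
(370, 475) [0.43  0.021 0.034]
(345, 380) [0.415 0.063 0.136]
```

```bash
python3 - <<'E'
from h import *
b=np.load('last_side.npz');C=cloud('side',b['d']);im=b['p'];o,p,r=obs()
Q=r.inv().apply((C.reshape(-1,3)-p)).reshape(C.shape)*1000
h=cv2.cvtColor(im,cv2.COLOR_RGB2HSV)
for v in range(262,292,1):
    print(v,' '.join('%s%d/%d/%d'%('Y' if h[v,u,1]>110 and 15<h[v,u,0]<36 else ('k' if h[v,u,2]<90 else 'o'),*Q[v,u]) for u in range(318,338,2)))
E
```

```text
262 k-86/33/-10 k-93/26/-9 k-111/15/-14 k-122/6/-15 k-120/4/-9 k-162/-18/-28 k-167/-23/-26 k-168/-27/-22 k-172/-31/-20 k-169/-33/-14
263 k-81/32/-9 k-95/23/-12 k-110/13/-15 k-116/6/-14 k-110/6/-6 k-142/-11/-19 k-163/-24/-26 k-165/-28/-23 k-167/-31/-19 k-165/-34/-14
264 Y2/71/32 k-83/26/-8 k-104/13/-14 k-113/5/-14 k-114/2/-10 k-134/-10/-16 k-142/-16/-16 k-139/-18/-10 k-145/-24/-9 k-148/-28/-6
265 Y5/69/31 k-82/24/-9 k-101/11/-14 k-108/5/-13 k-105/3/-7 k-128/-9/-15 k-135/-16/-14 k-132/-17/-8 k-138/-23/-7 k-150/-32/-9
266 Y12/70/33 Y-80/22/-10 k-99/10/-15 k-102/5/-12 k-97/5/-5 k-127/-11/-16 k-135/-18/-16 k-129/-19/-9 k-136/-25/-8 k-149/-34/-10
267 Y11/66/30 Y1/58/30 k-76/18/-6 k-95/6/-11 k-93/4/-5 k-120/-11/-15 k-133/-20/-17 k-127/-20/-9 k-133/-26/-8 k-141/-33/-8
268 Y18/67/32 Y11/60/33 k-79/14/-9 k-93/4/-12 k-107/-5/-15 k-114/-11/-14 k-120/-17/-12 k-117/-18/-6 k-131/-27/-9 k-139/-34/-9
269 Y20/65/30 Y10/57/30 k-73/14/-8 k-85/5/-10 k-101/-5/-14 k-113/-13/-15 k-112/-16/-10 k-116/-20/-7 k-125/-28/-8 k-132/-34/-7
270 Y24/64/30 Y16/57/31 Y-73/11/-10 k-83/3/-11 k-100/-7/-15 k-106/-12/-13 k-1
[... 1683 characters left out ...]
4/-4/3 Y2/-4/11 Y15/-2/23 o19/-4/30 o24/-5/38 o25/-8/44
286 Y-20/-1/-26 o-14/-1/-18 o-11/-3/-12 o-6/-4/-5 o5/-3/5 Y16/-1/16 o19/-3/23 o25/-4/31 o24/-8/35 o23/-12/40
287 Y-17/-2/-27 o-1/1/-14 o-7/-4/-12 o6/-2/0 Y11/-3/6 o19/-3/15 o26/-3/24 o24/-7/28 o23/-11/33 o21/-15/37
288 Y-12/-3/-27 o-2/-1/-17 o0/-3/-10 Y10/-3/-1 Y19/-2/8 o27/-2/17 o27/-5/22 o22/-11/25 o23/-14/31 o17/-19/33
289 Y-5/-2/-25 o0/-3/-18 Y10/-2/-7 Y13/-4/-1 o30/0/12 o21/-7/12 o25/-9/19 o19/-15/21 o22/-17/28 o19/-21/31
290 Y1/-2/-24 Y6/-3/-17 Y16/-2/-7 o25/-2/2 o22/-6/5 o23/-9/11 o23/-13/16 o22/-16/21 o23/-19/26 o20/-24/30
291 Y12/0/-21 Y11/-4/-16 o21/-3/-6 o23/-5/0 o24/-8/4 o25/-11/10 o29/-13/17 o24/-18/19 o20/-23/22 o18/-27/27
```

In the tool frame the wall is centred between the fingers (outer face at y ≈ -3 mm), but the visible outer finger ends at x ≈ -40, about 10 mm short of the rim. I back off and measure where the tips really are.

>>> step_arm(
  motion=[
    [-40, 0, 0, 0, 0, 0, 255],
    [-90, 0, 0, 0, 0, 0, 255],
    [-110, 0, 0, 0, 0, 0, 255],
    [-110, 0, 0, 0, 0, 0, 255],
    [-110, 0, 0, 0, 0, 0, 255],
  ],
)

```text
time_s: 13.85
eef_pos: [0.4185, 0.0463, 0.1317]
eef_rot: [0.488, 0.602, 0.368, -0.514]
wrist_force: [-0.6, 0.1, 0.3]
opening: -0.003
```

```bash
python3 - <<'E'
from h import *
b,d=snap('side','raw8.png');C=cloud('side',d);o,p,r=obs();print(o['time_s'],p,o['opening'])
Q=r.inv().apply((C.reshape(-1,3)-p)).reshape(C.shape)*1000;h=cv2.cvtColor(b,cv2.COLOR_RGB2HSV)
m=(h[...,2]<100)&(abs(Q[...,1])<60)&(abs(Q[...,2])<60)&(Q[...,0]>-130)&(Q[...,0]<40)&(C[...,2]>.03)
P=Q[m];print(m.sum(),np.sort(P[:,0])[-12:].round(0))
for lo in range(-100,20,10):
    k=(P[:,0]>=lo)&(P[:,0]<lo+10)
    if k.any(): print(lo,k.sum(),'y',np.percentile(P[k,1],[2,98]).round(0),'z',np.percentile(P[k,2],[2,98]).round(0))
cv2.imwrite('pics/c8.png',cv2.resize(b[190:290,270:390],(720,600),interpolation=cv2.INTER_CUBIC)[:,:,::-1])
E
```

```text
13.9 [0.41829536 0.04629364 0.13130955] 0.0029428293879584237
430 [-45. -45. -44. -43. -43. -42. -41. -41. -40. -40. -39. -35.]
-100 44 y [-41.  44.] z [-14.  -2.]
-90 69 y [-34.  36.] z [-12.  10.]
-80 27 y [-25.  17.] z [-11.   3.]
-70 14 y [-13.  11.] z [-12.  -4.]
-60 20 y [-13.  13.] z [-12.   1.]
-50 18 y [-12.  11.] z [-10.   4.]
-40 4 y [0. 5.] z [-10.  -8.]
```

View pics/c8.png

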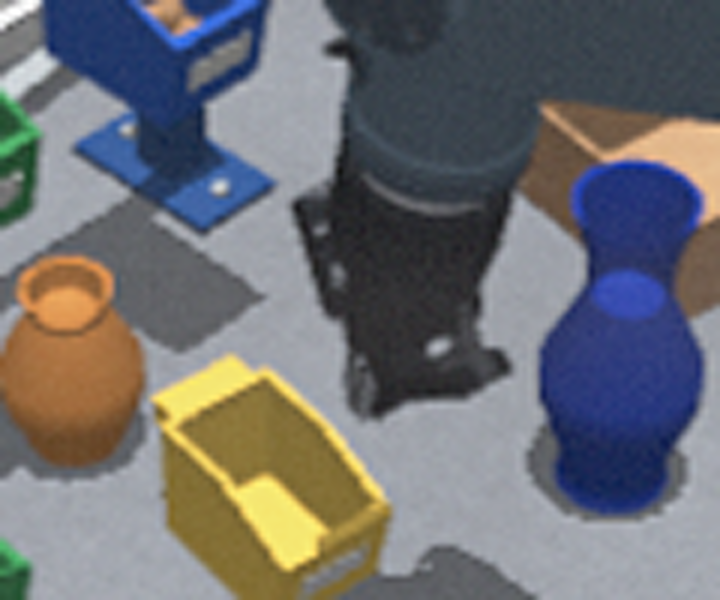

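```bash
python3 - <<'E'
from h import *
i=ctrl.camera_info('side');K=np.array([[i['fx'],0,i['cx']],[0,i['fy'],i['cy']],[0,0,1.]]);T=np.linalg.inv(np.array(i['T']))
o,p,r=obs()
for s in(0,-20,-30,-40,-50,-75):
    P=[p+r.apply([s/1e3,0,0])]
    print(s,cv2.projectPoints(np.array(P),cv2.Rodrigues(T[:3,:3])[0],T[:3,3],K,np.array(i['dist_coeffs']))[0].ravel().round(1))
D=np.load('last_side.npz');h=cv2.cvtColor(D['p'],cv2.COLOR_RGB2HSV);print(h[250:268,326:338,2])
print('q',np.round(o['q'],3), r.as_matrix().round(3).tolist())
E
```

```text
0 [329.5 264.3]
-20 [330.5 260.1]
-30 [331. 258.]
-40 [331.5 255.8]
-50 [332.  253.7]
-75 [333.4 248.1]
[[175 140  72 107 108  58  44  47  49  52  50  51]
 [171 130  75  84  58  62  45  48  47  48  52  55]
 [167 110  78  82  80  90  54  44  46  46  53  50]
 [165 115  85  82  77 102  69  42  47  47  46  44]
 [166 125  83  69  81 101  84  43  46  39  48  43]
 [176 145  79  64  93  93  69  42  39  43  45  46]
 [166 140  78  69  89  92  65  43  46  46  50  62]
 [175 155  87  74  99  84  43  37  37  48  86 134]
 [177 167 129  86  95  80  44  48  77 114 153 183]
 [175 176 170 138 108 108  84  91 147 174 175 175]
 [176 177 174 160 145 163 156 145 174 168 166 173]
 [176 174 173 173 175 177 172 172 169 170 173 172]
 [220 173 174 171 175 174 178 171 168 173 168 170]
 [249 218 176 171 170 175 170 174 171 174 173 170]
 [237 239 172 174 172 172 172 168 174 172 169 169]
 [162 233 232 174 175 174 172 170 169 171 168 171]
 [121 214 248 220 169 170 175 170 169 169 170 172]
 [124 139 227 249 215 175 174 174 174 171 173 175]]
q [-0.15  -0.27   2.202 -0.033  1.001  0.127] [[0.201, 0.945, -0.26], [-0.058, -0.253, -0.966], [-0.978, 0.209, 0.004]]
```

Rays and depth both put the real fingertips 30–40 mm behind the reported TCP. That explains the empty pinch above the rim, and the first grip holding only the rim so the bin could turn. I go about 36 mm deeper, in stages.

>>> step_arm(
  motion=[
    [0, 0, 0, 0, 0, 0, 130],
    [0, 0, 0, 0, 0, 0, 130],
    [50, 0, 0, 0, 0, 0, 130],
    [90, 0, 0, 0, 0, 0, 130],
    [110, 0, 0, 0, 0, 0, 130],
    [122, 0, 0, 0, 0, 0, 130],
    [130, 0, 0, 0, 0, 0, 130],
    [130, 0, 0, 0, 0, 0, 130],
  ],
)

```text
time_s: 14.9
eef_pos: [0.4456, 0.0387, 0.0056]
eef_rot: [0.488, 0.603, 0.368, -0.513]
wrist_force: [-0.8, -0.5, -0.2]
opening: 0.487
```

>>> step_arm(
  motion=[
    [8, 0, 0, 0, 0, 0, 130],
    [15, 0, 0, 0, 0, 0, 130],
    [15, 0, 0, 0, 0, 0, 130],
  ],
)

```text
time_s: 15.28
eef_pos: [0.4483, 0.0378, -0.0095]
eef_rot: [0.488, 0.602, 0.368, -0.513]
wrist_force: [-0.2, -0.3, 0.4]
opening: 0.492
```

```bash
python3 - <<'E'
from h import *
b,d=snap('side');C=cloud('side',d);o,p,r=obs();print(o['time_s'],p,o['opening'])
cv2.imwrite('pics/c9.png',cv2.resize(b[220:300,285:365],(600,600),interpolation=cv2.INTER_CUBIC)[:,:,::-1])
E
```

```text
15.325 [ 0.44835201  0.03781509 -0.00924073] 0.49179951376012565
```

View pics/c9.png

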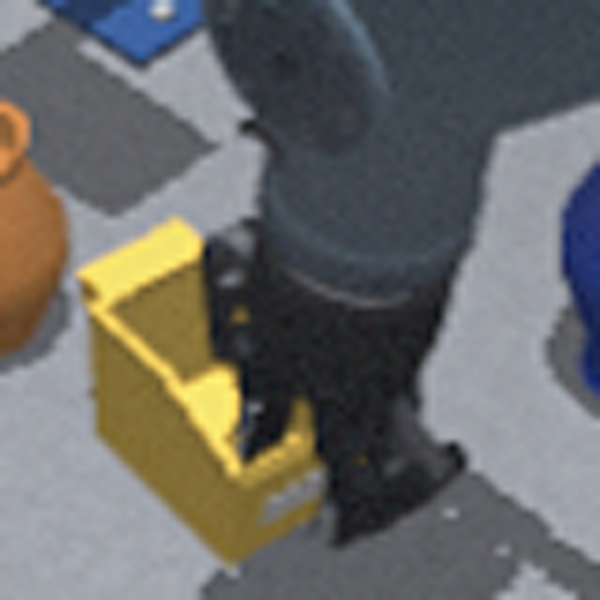

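Now the fingers straddle the front wall: inner finger at (255,440), outer at (345,530). I close.

>>> step_arm(
  motion=[
    [0, 0, 0, 0, 0, 0, 180],
    [0, 0, 0, 0, 0, 0, 255],
    [0, 0, 0, 0, 0, 0, 255],
    [0, 0, 0, 0, 0, 0, 255],
    [0, 0, 0, 0, 0, 0, 255],
    [0, 0, 0, 0, 0, 0, 255],
  ],
)

```text
time_s: 16.08
eef_pos: [0.4493, 0.0376, -0.0085]
eef_rot: [0.489, 0.603, 0.367, -0.513]
wrist_force: [0.7, -0.7, 4.0]
opening: 0.083
```

The opening reads 7 mm, so the front wall is pinched. Next I work out the tool poses for lift, pre-hook and swing from the rail frame.

```bash
cat >> h.py <<'E'
RY=-7.64; RO=np.array([.7124,-.0117]); YT=-.0037
G=[-.0395,0.0,-.0085]  # TCP in bin frame
def binrot(yaw,th): return R.from_euler('z',yaw,degrees=True)*R.from_euler('y',th,degrees=True)
def pbin(O,yaw,th): return np.array(O)+binrot(yaw,th).apply(G), down(yaw,12-th)
def hook(fx,fz,th,dx=0,dy=0,dz=0):
    Rb=binrot(RY,th); e=R.from_euler('z',RY,degrees=True)
    F=np.r_[RO,.240]+e.apply([(fx+dx)/1e3,YT+dy/1e3,(fz+dz)/1e3])
    O=F-Rb.apply([.059,0,.058]); return pbin(O,RY,th)
E
python3 - <<'E'
from h import *
print(binrot(0,15).apply([-1,0,0]))
print('up',plan(*pbin([.4874,.0273,.27],-15.2,0)))
print('mid',plan(*pbin([.53,.015,.30],-10,10)))
print('pre',plan(*hook(5,90,15)),hook(5,90,15)[0])
E
```

```text
[-0.96592583  0.          0.25881905]
up (array([-263.8,   57.4,    1. ]), array([ 0.2 ,  0.17, -0.28]))
mid (array([-290.7,  107.9,    5.6]), array([ -4.98,   0.83, -10.26]))
pre (array([-258.7,  221. ,   -2. ]), array([ -7.38,   0.81, -15.24])) [ 0.60550593 -0.00109446  0.29125961]
```

>>> step_arm(
  motion=[
    [-10, 2, 0, 0, 0, 0, 255],
    [-40, 9, 0, 0, 0, 0, 255],
    [-90, 20, 0, 0, 0, 0, 255],
    [-140, 30, 0, 0, 0, 0, 255],
    [-190, 41, 0, 0, 0, 0, 255],
    [-240, 52, 0, 0, 0, 0, 255],
    [-264, 57, 1, 0, 0, 0, 255],
    [-280, 80, 3, -3, 0, -5, 255],
    [-290, 108, 5, -5, 0, -10, 255],
    [-290, 108, 5, -5, 0, -10, 255],
  ],
)

```text
time_s: 17.32
eef_pos: [0.4916, 0.0217, 0.2969]
eef_rot: [0.467, 0.546, 0.441, -0.538]
wrist_force: [-0.8, -0.3, -1.9]
opening: 0.083
```

```bash
python3 - <<'E'
from h import *
o,p,r=obs();print(o['time_s'],p,o['opening'],o['wrist_force'],np.round(o['q'],2))
print('pre',plan(*hook(5,90,15)))
b,d=snap('side');C=cloud('side',d);h=cv2.cvtColor(b,cv2.COLOR_RGB2HSV)
m=(h[...,0]>18)&(h[...,0]<36)&(h[...,1]>110)&(C[...,2]>.2)&(C[...,0]<.75)&(abs(C[...,1])<.15)
P=C[m];print(m.sum())
# into predicted bin frame
Rb=r*down(0,12).inv(); O=p-Rb.apply(G);Q=Rb.inv().apply(P-O)*1000
print('binframe pct',[np.percentile(Q[:,k],[1,50,99]).round(0).tolist() for k in range(3)],O)
k=Q[:,0]>45;print('lip z',np.percentile(Q[k,2],[5,50,95]).round(1),'y',np.percentile(Q[k,1],[3,97]).round(1),'x',np.percentile(Q[k,0],[95,99]).round(1))
k=(Q[:,1]>27);print('side y',np.percentile(Q[k,1],[5,50,95]).round(1),'zmin',np.percentile(Q[k,2],[2,98]).round(1)); s=Q[k&(Q[:,0]>-40)&(Q[:,0]<40)]; print('yaw err deg',np.degrees(np.polyfit(s[:,0],s[:,1],1)[0]).round(2))
for x0 in range(-40,45,20):
    w=s[abs(s[:,0]-x0)<10]; print(x0,'zmin',np.percentile(w[:,2],[3]).round(1),'zmax',np.percentile(w[:,2],97).round(1))
E
```

```text
17.325 [0.49163194 0.02173728 0.29693777] 0.08286847561416821 [-0.75795451 -0.25227272 -1.92060665] [-0.19 -0.1   1.71 -0.01  1.5  -0.01]
pre (array([  9.8, 115.8,   2.3]), array([-2.51,  0.81, -4.98]))
985
binframe pct [[-57.0, 9.0, 61.0], [-33.0, 28.0, 33.0], [2.0, 43.0, 76.0]] [0.5313814  0.01465178 0.29844644]
lip z [29.4 74.2 75.5] y [-29.4  23.6] x [ 62.9 102.4]
side y [28.1 30.2 32.2] zmin [ 2.5 73.9]
yaw err deg -0.27
-40 zmin [2.8] zmax 64.9
-20 zmin [4.] zmax 68.3
0 zmin [3.9] zmax 74.2
20 zmin [2.3] zmax 73.7
40 zmin [4.8] zmax 73.5
```

The held bin matches the predicted pose (x -57 to 62, z 2 to 75, yaw error 0.3°). I move to pre-hook and compare bin and strip in the same camera.

>>> step_arm(
  motion=[
    [3, 30, 1, -1, 0, -2, 255],
    [5, 60, 1, -2, 0.5, -4, 255],
    [9, 90, 2, -2.5, 0.8, -5, 255],
    [10, 110, 2, -2.5, 0.8, -5, 255],
    [10, 116, 2, -2.5, 0.8, -5, 255],
    [10, 116, 2, -2.5, 0.8, -5, 255],
    [10, 116, 2, -2.5, 0.8, -5, 255],
  ],
)

```text
time_s: 18.25
eef_pos: [0.6035, 0.0006, 0.292]
eef_rot: [-0.452, -0.52, -0.479, 0.544]
wrist_force: [-0.1, -0.4, -0.6]
opening: 0.084
```

```bash
cat > meas.py <<'E'
from h import *
o,p,r=obs();print(o['time_s'],p.round(4),o['opening'],np.round(o['wrist_force'],1))
e=R.from_euler('z',RY,degrees=True)
Rb=r*down(0,12).inv(); O=p-Rb.apply(G); F=O+Rb.apply([.059,0,.058])
fr=e.inv().apply(F-np.r_[RO,.240])*1000; print('robot says F in rail',fr.round(1),'bin yaw/tip rel rail',np.degrees((e.inv()*Rb).as_rotvec()).round(2))
for n in('side','top'):
    b,d=snap(n);C=cloud(n,d);h=cv2.cvtColor(b,cv2.COLOR_RGB2HSV)
    Q=e.inv().apply((C.reshape(-1,3)-np.r_[RO,0])).reshape(C.shape)*1000
    H,S=h[...,0],h[...,1]
    st=(S<45)&(h[...,2]>120)&(abs(Q[...,1])<178)&(abs(Q[...,0])<12)&(Q[...,2]>205)&(Q[...,2]<248)
    if st.sum()>20:
        s=Q[st];tp=s[s[:,2]>232]; print(n,'strip x med',np.median(s[:,0]).round(1),'z97',np.percentile(s[:,2],97).round(1),'y-slope deg',np.degrees(np.polyfit(s[:,1],s[:,0],1)[0]).round(2),len(s))
    for c,lo,hi in(('yel',18,36),('grn',50,85),('blu',105,125)):
        m=(H>lo)&(H<hi)&(S>110)&(Q[...,2]>150)&(Q[...,2]<420)&(abs(Q[...,1])<140)&(Q[...,0]>-250)&(Q[...,0]<30)
        if m.sum()<20: continue
        P=Q[m]; print(n,c,m.sum(),'x',np.percentile(P[:,0],[1,99]).round(1),'y',np.percentile(P[:,1],[1,99]).round(1),'z',np.percentile(P[:,2],[1,99]).round(1))
        if c=='yel':
            B=Rb.inv().apply(C[m]-O)*1000; print('   in binframe',[np.percentile(B[:,k],[1,99]).round(1).tolist() for k in range(3)])
E
python3 meas.py
```

```text
18.25 [6.035e-01 6.000e-04 2.920e-01] 0.08377210636475395 [-0.1 -0.4 -0.6]
robot says F in rail [ 2.7 -2.2 91. ] bin yaw/tip rel rail [-0.03 14.88  0.06]
side strip x med 1.5 z97 242.0 y-slope deg 0.22 332
side yel 898 x [-116.3    7.6] y [-35.3  31.9] z [289.3 371.7]
   in binframe [[-57.8, 59.7], [-33.1, 34.1], [2.4, 76.6]]
side grn 988 x [-112.1    4.8] y [ 37.9 107.1] z [174.8 246. ]
side blu 740 x [-113.   -12.5] y [-116.7  -47.3] z [170.5 245.1]
top strip x med 0.3 z97 245.3 y-slope deg 0.09 140
top yel 134 x [-122.2  -63.1] y [-31.9  40.5] z [186.6 404.6]
   in binframe [[-81.2, 28.3], [-29.7, 42.8], [-99.6, 97.2]]
top grn 136 x [-100.5    8. ] y [40.3 73.5] z [166.6 249.7]
top blu 433 x [-109.6    6.3] y [-115.2  -58.8] z [168.6 249. ]
```

Bin, robot and cameras agree. Using the yellow bin as reference, the neighbours put the rail about 2 mm further in x and at the nominal height. I correct for that and descend.

```bash
python3 - <<'E'
from h import *
for a in((5,90,15),(5,20,15),(5,4,15),(5,-11,15)): print(plan(*hook(*a,dx=2,dy=-.5)))
E
```

```text
(array([0.7, 3.9, 1.8]), array([ 0.06,  0.02, -0.15]))
(array([70.6,  7.3,  1.8]), array([ 0.06,  0.02, -0.15]))
(array([86.6,  8.1,  1.8]), array([ 0.06,  0.02, -0.15]))
(array([101.5,   8.9,   1.8]), array([ 0.06,  0.02, -0.15]))
```

>>> step_arm(
  motion=[
    [0, 2, 2, 0, 0, 0, 255],
    [20, 3, 2, 0, 0, 0, 255],
    [45, 4, 2, 0, 0, 0, 255],
    [60, 5, 2, 0, 0, 0, 255],
    [70, 5.5, 2, 0, 0, 0, 255],
    [70, 5.5, 2, 0, 0, 0, 255],
    [70, 5.5, 2, 0, 0, 0, 255],
  ],
)

```text
time_s: 19.23
eef_pos: [0.6068, -0.0022, 0.2224]
eef_rot: [-0.453, -0.52, -0.478, 0.543]
wrist_force: [-0.4, 0.9, -1.6]
opening: 0.081
```

```bash
python3 meas.py; python3 - <<'E'
from h import *
for a in((5,20,15),(5,4,15),(5,-5,15),(5,-11,15)): print(plan(*hook(*a,dx=2,dy=-.5)))
E
```

```text
19.225 [ 0.6068 -0.0022  0.2224] 0.08054310814604558 [-0.4  0.9 -1.6]
robot says F in rail [ 6.3 -4.6 21.5] bin yaw/tip rel rail [-0.03 14.79  0.04]
side strip x med 1.5 z97 241.8 y-slope deg 0.1 290
side yel 794 x [-112.7   11.2] y [-38.   28.4] z [227.  296.2]
   in binframe [[-57.2, 59.6], [-33.4, 33.0], [2.9, 76.4]]
side grn 981 x [-112.1    4.5] y [ 38.8 106.7] z [175.1 245.8]
side blu 408 x [-150.8  -32.3] y [-116.   -14.6] z [170.  325.8]
top strip x med 0.3 z97 244.5 y-slope deg -0.02 147
top yel 125 x [-130.1  -77.4] y [-34.6  28.2] z [227.3 396.2]
   in binframe [[-105.0, -13.5], [-30.0, 32.8], [1.0, 154.7]]
top grn 144 x [-110.5   -9.7] y [ 30.7 106.7] z [169.9 407. ]
top blu 393 x [-109.6    6.7] y [-116.8  -61.4] z [167.7 249.6]
(array([ 1.3,  0.6, -0.5]), array([ 0.05,  0.03, -0.23]))
(array([17.2,  1.4, -0.5]), array([ 0.05,  0.03, -0.23]))
(array([26.2,  1.8, -0.5]), array([ 0.05,  0.03, -0.23]))
(array([32.2,  2.1, -0.5]), array([ 0.05,  0.03, -0.23]))
```

>>> step_arm(
  motion=[
    [10, 0.5, 0, 0, 0, 0, 255],
    [20, 1, 0, 0, 0, 0, 255],
    [24, 1.2, 0, 0, 0, 0, 255],
    [26, 1.5, 0, 0, 0, 0, 255],
    [26, 1.5, 0, 0, 0, 0, 255],
  ],
)

```text
time_s: 19.95
eef_pos: [0.6064, -0.0022, 0.1954]
eef_rot: [-0.452, -0.52, -0.479, 0.544]
wrist_force: [0.3, 0.1, -0.4]
opening: 0.084
```

>>> step_arm(
  motion=[
    [2, 0, 0, 0, 0, 0, 255],
    [4, 0.2, 0, 0, 0, 0, 255],
    [6, 0.3, 0, 0, 0, 0, 255],
    [6, 0.3, 0, 0, 0, 0, 255],
  ],
)

```text
time_s: 20.45
eef_pos: [0.6062, -0.0021, 0.1892]
eef_rot: [-0.452, -0.52, -0.479, 0.544]
wrist_force: [0.3, -0.1, -1.4]
opening: 0.083
```

```bash
python3 meas.py|head -6; python3 - <<'E'
from h import *
for a in((5,-12,15),(4.2,-12,10),(3.1,-12.5,5),(2.5,-12.7,2),(2,-13,0)): print(a,plan(*hook(*a,dx=2,dy=-.5)))
E
```

```text
20.45 [ 0.6062 -0.0021  0.1892] 0.08303676066790767 [ 0.3 -0.1 -1.4]
robot says F in rail [  5.8  -4.5 -11.9] bin yaw/tip rel rail [-0.02 14.9   0.04]
side strip x med 1.6 z97 241.4 y-slope deg 0.24 302
side yel 608 x [-118.8   10.6] y [-37.7  28.8] z [194.7 271.4]
   in binframe [[-72.9, 59.5], [-33.2, 33.4], [4.5, 78.1]]
side grn 975 x [-111.9    4.5] y [ 38.5 107. ] z [175.6 245.6]
(5, -12, 15) (array([ 0.1,  1. , -0.5]), array([ 0.05,  0.02, -0.12]))
(4.2, -12, 10) (array([ 9.6,  4.5, -0.5]), array([0.05, 0.02, 4.88]))
(3.1, -12.5, 5) (array([19.2,  8.5, -0.5]), array([0.05, 0.02, 9.88]))
(2.5, -12.7, 2) (array([24.6, 11.3, -0.5]), array([ 0.05,  0.02, 12.88]))
(2, -13, 0) (array([28.3, 13.3, -0.5]), array([ 0.05,  0.02, 14.88]))
```

The lip is 12 mm below the strip's top edge with no contact. I swing the front down in steps, watching the force.

>>> step_arm(
  motion=[
    [5, 2.3, 0, 0, 0, 2.5, 255],
    [9.5, 4.5, 0, 0, 0, 5, 255],
    [9.5, 4.5, 0, 0, 0, 5, 255],
  ],
)

```text
time_s: 20.92
eef_pos: [0.6096, -0.0025, 0.1796]
eef_rot: [0.475, 0.54, 0.456, -0.524]
wrist_force: [0.5, 0.4, -1.3]
opening: 0.087
```

>>> step_arm(
  motion=[
    [5, 1.3, 0, 0, 0, 2.5, 255],
    [10, 3.2, 0, 0, 0, 5, 255],
    [10, 3.2, 0, 0, 0, 5, 255],
    [10, 3.2, 0, 0, 0, 5, 255],
  ],
)

```text
time_s: 21.42
eef_pos: [0.6142, -0.0033, 0.1704]
eef_rot: [0.498, 0.56, 0.432, -0.502]
wrist_force: [0.2, -0.2, -0.9]
opening: 0.087
```

```bash
python3 meas.py; python3 - <<'E'
from h import *
for a in((3.1,-12.5,5),(2.5,-12.7,2),(2,-13,0)): print(a,plan(*hook(*a,dx=2,dy=-.5)))
E
```

```text
21.425 [ 0.6142 -0.0033  0.1704] 0.08674464200473038 [ 0.2 -0.2 -0.9]
robot says F in rail [  5.4  -4.6 -11.7] bin yaw/tip rel rail [-0.02  4.9   0.04]
side strip x med 1.4 z97 241.6 y-slope deg 0.2 240
side yel 581 x [-121.4    8.8] y [-38.3  28.4] z [176.2 255.3]
   in binframe [[-65.8, 61.1], [-33.6, 33.1], [2.4, 77.8]]
side grn 984 x [-112.    4.] y [ 38.3 106.8] z [174.8 246.2]
side blu 272 x [-174.8  -49.4] y [-116.8   -9.3] z [171.1 329.2]
top strip x med 0.3 z97 244.4 y-slope deg -0.29 160
top yel 67 x [-116.3   10.7] y [-33.6  19.8] z [191.9 277. ]
   in binframe [[-63.2, 63.3], [-29.0, 24.4], [12.4, 102.0]]
top grn 247 x [-110.     5.7] y [ 41.3 106.5] z [170.3 249.1]
top blu 374 x [-110.3    6.9] y [-119.6  -61.5] z [167.5 250. ]
(3.1, -12.5, 5) (array([ 0.4, -0.5, -0.5]), array([ 0.05,  0.02, -0.12]))
(2.5, -12.7, 2) (array([ 6.2,  1.3, -0.5]), array([0.05, 0.02, 2.88]))
(2, -13, 0) (array([10.2,  2.6, -0.5]), array([0.05, 0.01, 4.88]))
```

>>> step_arm(
  motion=[
    [3, 0, 0, 0, 0, 1.5, 255],
    [6, 0.3, 0, 0, 0, 3, 255],
    [6, 0.3, 0, 0, 0, 3, 255],
    [6, 0.3, 0, 0, 0, 3, 255],
  ],
)

```text
time_s: 22.02
eef_pos: [0.6167, -0.0038, 0.1649]
eef_rot: [0.512, 0.572, 0.416, -0.488]
wrist_force: [5.5, -1.2, -2.2]
opening: 0.081
```

```bash
python3 meas.py|head -8; python3 - <<'E'
from h import *
for a in((2.5,-12.7,2),(2,-13,0)): print(a,plan(*hook(*a,dx=1,dy=-.5)))
E
```

```text
22.025 [ 0.6167 -0.0038  0.1649] 0.0811484960335732 [ 5.5 -1.2 -2.2]
robot says F in rail [  4.5  -4.8 -11.5] bin yaw/tip rel rail [-0.03  1.68  0.03]
side strip x med 2.0 z97 241.8 y-slope deg -0.71 236
side yel 563 x [-122.3    7.3] y [-38.   28.2] z [174.8 248.9]
   in binframe [[-67.2, 61.2], [-33.2, 33.1], [3.0, 77.6]]
side grn 978 x [-112.1    5. ] y [ 38.5 106.8] z [175.6 246.2]
side blu 244 x [-167.1  -57.3] y [-116.7    3.7] z [171.4 327.6]
top strip x med 0.1 z97 244.4 y-slope deg -0.14 177
(2.5, -12.7, 2) (array([ 0.4, -1.4, -0.7]), array([ 0.04,  0.02, -0.31]))
(2, -13, 0) (array([ 4.4, -0.4, -0.7]), array([0.04, 0.02, 1.69]))
```

A +5.5 N force along x means the flange is bearing on the back of the strip, so the lip is hooked and x needs to go forward slightly. I finish levelling and lower.

>>> step_arm(
  motion=[
    [2, 0.8, 0, 0, 0, 0.8, 255],
    [3.5, 1.2, 0, 0, 0, 1.7, 255],
    [4.4, 1.2, 0, 0, 0, 1.7, 255],
    [4.4, 1.2, 0, 0, 0, 1.7, 255],
  ],
)

```text
time_s: 22.62
eef_pos: [0.6188, -0.0042, 0.1618]
eef_rot: [0.52, 0.578, 0.407, -0.48]
wrist_force: [4.5, -2.6, 5.2]
opening: 0.082
```

```bash
python3 meas.py|head -8
```

```text
22.625 [ 0.6188 -0.0042  0.1618] 0.08173949463558518 [ 4.5 -2.6  5.2]
robot says F in rail [  4.6  -4.9 -11.5] bin yaw/tip rel rail [-0.06 -0.11  0.04]
side strip x med 1.7 z97 241.9 y-slope deg -0.3 246
side yel 561 x [-121.5    6.5] y [-38.9  31.7] z [172.8 247.9]
   in binframe [[-67.1, 61.0], [-33.9, 36.7], [2.4, 77.4]]
side grn 988 x [-112.     4.3] y [ 38.1 106.9] z [175.  245.5]
side blu 224 x [-179.3    3.5] y [-117.2    2.7] z [169.4 326. ]
top strip x med 0.5 z97 243.7 y-slope deg -0.13 176
```

The bin is level and resting (+5 N). I relax x slightly, let go and back out along the wall.

>>> step_arm(
  motion=[
    [0.5, 0.7, 0, 0, 0, 0, 255],
    [0.5, 0.7, 0, 0, 0, 0, 255],
    [0.5, 0.7, 0, 0, 0, 0, 215],
    [0.5, 0.7, 0, 0, 0, 0, 160],
    [0.5, 0.7, 0, 0, 0, 0, 160],
    [0.5, 0.7, 0, 0, 0, 0, 160],
    [0.5, 0.7, 0, 0, 0, 0, 160],
  ],
)

```text
time_s: 23.6
eef_pos: [0.6175, -0.0036, 0.1593]
eef_rot: [0.518, 0.577, 0.409, -0.481]
wrist_force: [-0.4, -0.3, 0.3]
opening: 0.372
```

```bash
python3 meas.py
```

```text
23.6 [ 0.6175 -0.0036  0.1593] 0.37203011630744615 [-0.4 -0.3  0.3]
robot says F in rail [  3.6  -4.5 -14.6] bin yaw/tip rel rail [-0.02  0.2   0.05]
side strip x med 2.0 z97 242.6 y-slope deg -0.28 245
side yel 528 x [-111.3    7.7] y [-38.5  36.6] z [171.7 247.3]
   in binframe [[-55.9, 63.0], [-34.0, 41.2], [4.2, 79.9]]
side grn 981 x [-111.9    4.5] y [ 38.7 106.8] z [174.9 246.1]
side blu 186 x [-184.4  -60.4] y [-116.8    3.4] z [178.  328.6]
top strip x med 0.4 z97 243.8 y-slope deg -0.13 180
top yel 333 x [-33.5   7.7] y [-36.   29.6] z [172.  250.2]
   in binframe [[21.8, 63.1], [-31.5, 34.1], [4.5, 82.7]]
top grn 396 x [-108.8    6.7] y [ 42.  106.4] z [170.1 250.6]
top blu 452 x [-109.6    6.5] y [-115.1  -48.4] z [168.4 249.3]
```

>>> step_arm(
  motion=[
    [-8, 0, 0, 0, 0, 0, 160],
    [-25, 0, 0, 0, 0, 0, 160],
    [-50, 0, 0, 0, 0, 0, 160],
    [-90, 0, 0, 0, 0, 0, 160],
    [-140, 0, 0, 0, 0, 0, 160],
    [-170, -40, 0, 0, 0, 0, 160],
    [-190, -90, 0, 0, 0, 0, 160],
    [-190, -140, 0, 0, 0, 0, 160],
    [-190, -190, 0, 0, 0, 0, 160],
    [-190, -190, 0, 0, 0, 0, 160],
  ],
)

```text
time_s: 24.95
eef_pos: [0.3925, 0.0267, 0.3073]
eef_rot: [0.519, 0.577, 0.408, -0.481]
wrist_force: [-0.0, 0.2, 0.7]
opening: 0.371
```

```bash
cat > fin.py <<'E'
from h import *
e=R.from_euler('z',RY,degrees=True)
for n in('side','top'):
    b,d=snap(n,'fin_%s.png'%n);C=cloud(n,d);h=cv2.cvtColor(b,cv2.COLOR_RGB2HSV);Q=e.inv().apply((C.reshape(-1,3)-np.r_[RO,0])).reshape(C.shape)*1000
    for c,lo,hi in(('yel',18,36),('grn',50,85),('blu',105,125)):
        m=(h[...,0]>lo)&(h[...,0]<hi)&(h[...,1]>130)&(Q[...,2]>165)&(Q[...,2]<265)&(abs(Q[...,1])<125)&(Q[...,0]>-125)&(Q[...,0]<20)
        if c=='yel': m&=abs(Q[...,1]+4)<40
        P=Q[m]; 
        if len(P)<30: continue
        t=P[P[:,0]<-100]; bk=P[(P[:,0]>-8)]
        print(n,c,len(P),'x',np.percentile(P[:,0],[1,99]).round(1),'y',np.percentile(P[:,1],[1,99]).round(1),'z',np.percentile(P[:,2],[1,99]).round(1),'front ztop',np.percentile(t[:,2],90).round(1) if len(t)>5 else None,'lip z',np.median(bk[:,2]).round(1) if len(bk)>5 else None)
s=cv2.imread('pics/fin_side.png');t=cv2.imread('pics/fin_top.png')
im=np.zeros((600,800,3),np.uint8);im[:,:400]=cv2.resize(s[130:280,190:290+0],(400,600));im[:400,400:]=cv2.resize(t[120:220,270:370],(400,400));cv2.imwrite('pics/fin.png',im)
E
python3 fin.py; python3 -c "
from h import *
o,p,r=obs();print(o['time_s'],p,o['wrist_force'])"
```

```text
side yel 842 x [-111.2    6.6] y [-40.1  27.5] z [171.4 246.2] front ztop 224.6 lip z 243.1
side grn 485 x [-112.     5.3] y [ 38.9 106.5] z [178.2 246.7] front ztop 225.5 lip z 243.3
side blu 675 x [-112.6    5.9] y [-116.2  -49.2] z [172.9 246.5] front ztop 225.3 lip z 242.8
top yel 1021 x [-110.1    5.8] y [-36.7  27.9] z [166.3 247.7] front ztop 227.8 lip z 243.1
top grn 529 x [-110.1    6.3] y [ 40.4 105.9] z [167.7 248.9] front ztop 227.2 lip z 243.4
top blu 544 x [-109.8    5.6] y [-112.7  -48.3] z [168.8 249.2] front ztop 227.8 lip z 243.1
25.05 [0.39518824 0.02595316 0.308292  ] [0.45037204 0.23219497 0.34083543]
```

View pics/fin.png

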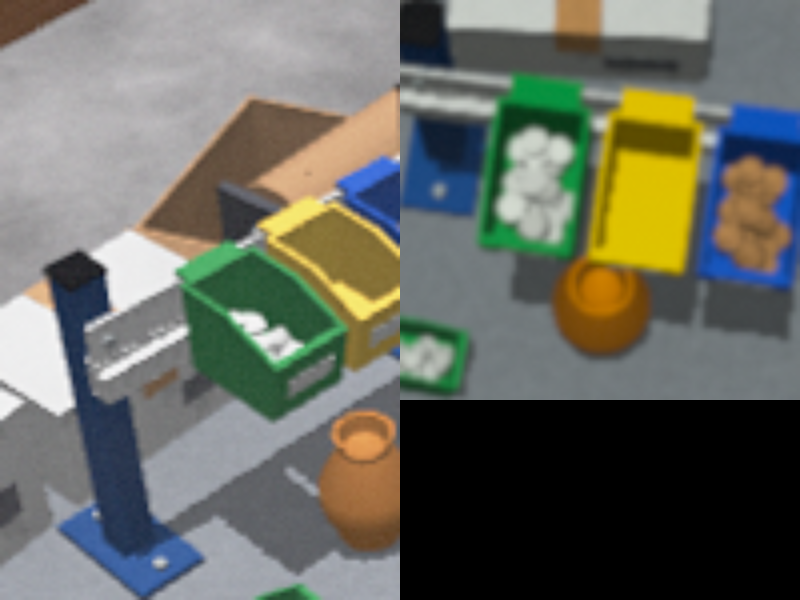

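The yellow bin hangs level between green (535,165 in the top crop) and blue (755,195). Its front and lip heights match theirs within 1 mm and the lip is over the strip. The vases and small bin are standing where they were. I hand in.

```bash
python3 -c "
from bench import ctrl
print(ctrl.hand_in())"
```

```text
the job is handed in; nothing more can be done
None
```

The yellow bin is back on the rail, hanging level and square in the gap between the blue and green bins, and the job is handed in at about 25 s of robot time. I lifted it out of the tray by its sides, stood it on clear bench and let go. I then took it by the front wall, hooked the lip at about 15° of tip, swung it level, released and backed away.

**Final checks:**
- In both cameras the yellow bin's back and front x, rim height and lip height match the hanging blue and green bins within about 1.5 mm.
- It sits roughly mid-gap, with about 11–13 mm free on each side.
- The blue and green bins read the same as at the start, within camera noise. The amber vase and small green bin look unmoved in the last crop, and I saw nothing else shifted.
- The wrist force readings after each move stayed under about 10 N.

**What went wrong or disagreed:**
- **Gripper tips:** they were about 30–40 mm behind the reported TCP. The first pinch at the front wall closed on nothing and had to be repeated deeper.
- **Bin turned:** the bin stood about 7° off the yaw I placed it at, probably because the side grip was shallow. The front-wall pinch took account of this.
- **Tray:** it measured about 164 mm along the bin's length rather than 140 mm as described. This had no effect.
- **Rail position:** the robot and cameras disagreed by about 2 mm on the rail's x. I settled this by contact while hooking.

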